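# Close the source chamber cover crosswise

### The job

The steel cover of the source chamber lies on its rubber gasket under four loose hand-lever screws: tighten them clockwise by feel, crosswise (after a screw always take the one diagonally opposite, then the other diagonal pair), in two passes. First bring each in turn just snug, until its knob resists the turning with about 5 N; only when all four are snug, go round crosswise again and bring each to about 10 N at the knob, never above 14 N. Let go at the end and leave everything else where it is, including the vial that stands on the cover.

Things in the scene. Friction and masses are not known exactly. Their poses are not given: they have to be found in the camera images.
- housing: the source chamber, an aluminium box 240 x 240 mm and 70 mm high, fixed to the bench, place and yaw differ from run to run; origin at the centre of its underside, own z up, sides along own x and y. Four steel cleats 82 mm high hold the cover's edges.
- cover: the plain steel cover plate, 210 x 210 x 12 mm, 0.8 kg, with a round window in the middle, lying loosely on the springy gasket on the housing (the gasket stands 4 mm proud: cover underside about 74 mm above the bench); origin at the centre of its underside, own x and y parallel to the housing's. The screws sit on a 130 mm circle, 92 mm apart; tightening one slackens the rest a little.
- screw0: steel hand-lever screw at +x +y of the cover, diagonal to screw2. Collar 48 mm across, 7 mm thick; lever 12 mm wide, top 15 mm above the origin, pointing along own x to knob0. Origin: screw axis, underside of collar, about 87 mm above bench; z up. Clockwise from above tightens: sinks 1.5 mm per rad, stays where left. 5 to 35 degrees of play, then 20 to 50 to snug, 15 to 45 more to tight.
- screw1: steel hand-lever screw at -x +y of the cover, diagonal to screw3. Collar 48 mm across, 7 mm thick; lever 12 mm wide, top 15 mm above the origin, pointing along own x to knob1. Origin: screw axis, underside of collar, about 87 mm above bench; z up. Clockwise from above tightens: sinks 1.5 mm per rad, stays where left. 5 to 35 degrees of play, then 20 to 50 to snug, 15 to 45 more to tight.
- screw2: steel hand-lever screw at -x -y of the cover, diagonal to screw0. Collar 48 mm across, 7 mm thick; lever 12 mm wide, top 15 mm above the origin, pointing along own x to knob2. Origin: screw axis, underside of collar, about 87 mm above bench; z up. Clockwise from above tightens: sinks 1.5 mm per rad, stays where left. 5 to 35 degrees of play, then 20 to 50 to snug, 15 to 45 more to tight.
- screw3: steel hand-lever screw at +x -y of the cover, diagonal to screw1. Collar 48 mm across, 7 mm thick; lever 12 mm wide, top 15 mm above the origin, pointing along own x to knob3. Origin: screw axis, underside of collar, about 87 mm above bench; z up. Clockwise from above tightens: sinks 1.5 mm per rad, stays where left. 5 to 35 degrees of play, then 20 to 50 to snug, 15 to 45 more to tight.
- knob0 (a point): upright round black knob, 15 mm across, 32 mm tall, on the lever end of screw0, 50 mm from its axis; this point is on the knob's axis, 20 mm above the lever's top, 12 mm below the knob's top. Friction resists here only while the screw turns; at rest half or less remains. Loose: under 1 N. Felt best when the knob is pushed, not squeezed.
- knob1 (a point): upright round black knob, 15 mm across, 32 mm tall, on the lever end of screw1, 50 mm from its axis; this point is on the knob's axis, 20 mm above the lever's top, 12 mm below the knob's top. Friction resists here only while the screw turns; at rest half or less remains. Loose: under 1 N. Felt best when the knob is pushed, not squeezed.
- knob2 (a point): upright round black knob, 15 mm across, 32 mm tall, on the lever end of screw2, 50 mm from its axis; this point is on the knob's axis, 20 mm above the lever's top, 12 mm below the knob's top. Friction resists here only while the screw turns; at rest half or less remains. Loose: under 1 N. Felt best when the knob is pushed, not squeezed.
- knob3 (a point): upright round black knob, 15 mm across, 32 mm tall, on the lever end of screw3, 50 mm from its axis; this point is on the knob's axis, 20 mm above the lever's top, 12 mm below the knob's top. Friction resists here only while the screw turns; at rest half or less remains. Loose: under 1 N. Felt best when the knob is pushed, not squeezed.
- vial: a small amber vial with a white cap, 22 mm across, 32 mm tall, standing near the middle of the cover; origin at the centre of its underside. Bystander.
- spare: a spare hand-lever screw of the same kind lying on the bench beside the housing; not to be used. Origin under its collar. Bystander.
- wrench: a 150 mm wrench lying on the bench beside the housing; not needed. Bystander.
- beaker: a glass beaker 60 mm across, 75 mm tall, on the bench beside the housing; origin under its centre. Bystander.

How it is judged (in metres and radians):
On the way, in this order (a step that is already met when the one before it is completed fails the run):
1. first pass: all four screws snug on the cover (each presses it with more than 5 N) (contact force between each of screw0, screw1, screw2, screw3 and cover above 5 N), for 0.2 s.
2. second pass: all four screws tight (each presses the cover with more than 18 N) (contact force between each of screw0, screw1, screw2, screw3 and cover above 18 N), for 0.2 s.
At the end, for the whole second after the job is handed in: all four screws press the cover with more than 18 N each, none was ever pressed beyond 70 N, the cover lies still, and the bystanders stand where they were (within 30 mm) (all of step 2 and linear speed of cover below 0.01 m/s); the robot touches nothing.
It fails at once if a screw overtightened: more than 70 N on the cover (contact force between any of screw0, screw1, screw2, screw3 and cover above 70 N).
It fails at once if a screw made tight (over 25 N) while another does not yet bear on the cover ((contact force between screw0 and cover above 25 N and contact force between any of screw1, screw2, screw3 and cover below 0.5 N) or (contact force between screw1 and cover above 25 N and contact force between any of screw0, screw2, screw3 and cover below 0.5 N) or (contact force between screw2 and cover above 25 N and contact force between any of screw0, screw1, screw3 and cover below 0.5 N) or (contact force between screw3 and cover above 25 N and contact force between any of screw0, screw1, screw2 and cover below 0.5 N)).
It fails at once if first pass not crosswise: two neighbours snug while the other two are still loose ((contact force between each of screw0, screw1 and cover above 5 N and contact force between each of screw2, screw3 and cover below 0.5 N) or (contact force between each of screw1, screw2 and cover above 5 N and contact force between each of screw3, screw0 and cover below 0.5 N) or (contact force between each of screw2, screw3 and cover above 5 N and contact force between each of screw0, screw1 and cover below 0.5 N) or (contact force between each of screw3, screw0 and cover above 5 N and contact force between each of screw1, screw2 and cover below 0.5 N)).
It fails at once if second pass not crosswise: two neighbours tight while the other two are only snug ((contact force between each of screw0, screw1 and cover above 25 N and contact force between each of screw2, screw3 and cover below 17 N) or (contact force between each of screw1, screw2 and cover above 25 N and contact force between each of screw3, screw0 and cover below 17 N) or (contact force between each of screw2, screw3 and cover above 25 N and contact force between each of screw0, screw1 and cover below 17 N) or (contact force between each of screw3, screw0 and cover above 25 N and contact force between each of screw1, screw2 and cover below 17 N)).
It fails at once if a bystander moved by more than 30 mm (distance of any of vial, spare, wrench, beaker from where it was at the start of the episode above 0.03 m).
It also fails if it takes over 72 s, if anything falls off the work surface, if the arm or the gripper's body presses on something with over 40 N, if the wrist force passes 120 N, or if a joint passes its speed limit or range.

### The arm

A 6-joint arm with a two-finger parallel gripper is mounted at the origin on the work surface. World frame = base frame: x ahead of the robot, y to its left, z up, the work surface at z = 0. Lengths are in mm, angles in rad, forces in N, time in s.
With the tool pointing down it reaches from about 400 to 925 mm from the base axis. Payload 12.5 kg.
Tool frame: the origin (TCP) lies on the mounting face of the last link; the fingertips stand 190 mm ahead of it and the grasp point (between the pads) lies 171 mm ahead of it; z points along the fingers, y is the line along which they close (so a half turn about z gives the same grasp; the last joint's range is limited). The gripper opens to 95 mm and grips with 3 to 60 N. Pads are 20 mm wide; open, the fingers measure 119 mm over their backs; the gripper's body (75 mm by 180 mm) begins 59 mm behind the grasp point.
Start: joints at [-1.278, 0.491, 1.559, -0, 1.092, -0.106], TCP at [242.714, -575.947, 404.761] pointing down, gripper open.
Joint ranges: [-3.1, 3.1], [-0.84, 2.19], [0.05, 2.79], [-1.13, 4.28], [0.06, 2.93], [-2.69, 2.69]. Speed limits (rad/s): [2.22, 2.22, 2.79, 3.14, 3.14, 3.14].

### API

Orientations are given as [roll, pitch, yaw] about the fixed x, y, z axes, in that order (R = Rz(yaw) Ry(pitch) Rx(roll)).
In Python, from cell import env gives the robot as it stands.
- The arm moves only by the tool carry_out, never from a script. Its argument "series" is a list of rows, each a list of 5 numbers: the shift along the tool's x, y, z in m, then the turn about the tool's z in degrees, then the opening, from 0 (shut) to 1 (fully open). A call has 1 to 20 rows; each row is the pose to reach, as a shift and turn from the pose commanded when the call began, along the tool's axes at that moment; what a row does not reach only later rows make up. A row lasts 1/8 s, in which the tool goes at most 62.5 mm and 10.7 degrees, less where a joint would pass 70% of its speed; a pose out of reach is approached as far as the arm can. A call with a gripper value outside its range is refused whole. The fingers move at their own pace and stop on an object; the grip force is fixed at half the most. Time passes only in rows, so rows that repeat a pose let the fingers close. It gives the time, the measured TCP pose, the force, the opening and the grip force at its end, in the units of the state.
- env.state(): the state, without advancing time (a new reading comes with each control period).
- env.read_camera(name): name is "side" or "top"; returns (picture, depth): 480x640x3 uint8, red, green, blue; 480x640 float32, mm along the optical axis (not along the pixel's ray), 0 where there is no reading.
- env.get_calibration(name): a dict with "intrinsics" (3x3 intrinsics, pixels), "D" ([k1, k2, p1, p2, k3] as OpenCV has them; the pictures are not rectified), "cam_to_world" (4x4, takes a point from camera to world coordinates). Camera axes: x right, y up, looking along -z (the intrinsics and any distortion apply to the point x, -y, -z); pixel columns grow to the right and rows downward; lengths in mm; the calibration is good to about 2 mm. A picture is of the moment at which its call begins. get_calibration takes no time and is no camera call.
- env.job_done(): hands the job in; it is judged then, once.
The state is a dict: "t": time; "joints": joint angles; "qvel": joint speeds; "tau": joint torques, N m; "eef_pos": TCP position; "tcp_rot": TCP orientation; "ft_force": force on the tool from outside, world axes, zero at the start; "moment": the same for the moment, N m; "opening": opening from 0.0 (shut) to 1.0 (fully open); "grip_force": force on a finger pad.
Only numpy, scipy, OpenCV 4.12 (cv2) and the standard library are available. Lean on these libraries where they do the work, as an engineer would, in place of code of your own. Each camera call takes 0.05 s, during which the arm holds its last target. There are 200 camera calls.

## Working session

There is one attempt and no reset: what is moved stays moved. The work goes in short steps, Python scripts to look and compute and a tool call to move; the robot and the scene stay as the last step left them, time stands still between calls to the robot, and variables do not carry over. Pictures are saved under pics/ and viewed, at most 10 in all, crops included, and the job is handed in when it is done.

Besides the shell and the picture viewer there is one more tool, called after "Request:" by a JSON object that holds its "op" and its "data", one argument or row to a line. carry_out: Moves the arm, as the interface text tells. Its arguments: {"type":"object","properties":{"series":{"type":"array","items":{"type":"array","items":{"type":"number"}}}},"required":["series"]}

```bash
ls; mkdir -p pics; python3 - <<'E'
from cell import env
import cv2,numpy as np
for n in("top","side"):
    p,d=env.read_camera(n); cv2.imwrite(f"pics/{n}0.png",p[:,:,::-1]); np.savez(f"{n}0.npz",p=p,d=d)
    c=env.get_calibration(n); print(n,c)
print(env.state())
E
```

```text
pics
top {'intrinsics': array([[571.03715164,   0.        , 316.59174461],
       [  0.        , 571.03715164, 238.57430973],
       [  0.        ,   0.        ,   1.        ]]), 'D': array([-0.08530883,  0.        ,  0.        ,  0.        ,  0.        ]), 'cam_to_world': array([[ 2.88692553e-02,  9.91737594e-01, -1.24992440e-01,
         4.74429923e+02],
       [-9.99529219e-01,  2.99406013e-02,  6.70085088e-03,
         5.28610787e+01],
       [ 1.03878345e-02,  1.24740148e-01,  9.92135066e-01,
         1.04135456e+03],
       [ 0.00000000e+00,  0.00000000e+00,  0.00000000e+00,
         1.00000000e+00]])}
side {'intrinsics': array([[470.97019326,   0.        , 317.69577879],
       [  0.        , 470.97019326, 237.24011935],
       [  0.        ,   0.        ,   1.        ]]), 'D': array([-0.11408226,  0.        ,  0.        ,  0.        ,  0.        ]), 'cam_to_world': array([[-9.88235555e-01,  8.54698031e-02, -1.26828231e-01,
         4.88803575e+02],
       [-1.52659514e-01, -6.01416444e-01,  7.84215107e-01,
         5.54173317e+02],
       [-9.24987300e-03,  7.94350788e-01,  6.07388892e-01,
         4.90852617e+02],
       [ 0.00000000e+00,  0.00000000e+00,  0.00000000e+00,
         1.00000000e+00]])}
{'t': 0.1, 'joints': array([-1.27760545e+00,  4.91508151e-01,  1.55939480e+00, -1.19410711e-05,
        1.09171672e+00, -1.05570523e-01]), 'qvel': array([ 0.00034209, -0.00087166, -0.0018622 , -0.00205075, -0.00093005,
       -0.00068014]), 'tau': array([ 3.23491913e-03, -6.13624263e+01, -2.58605772e+01,  6.94238674e-02,
        4.70139936e-02, -7.47238482e-05]), 'eef_pos': array([ 242.70217417, -575.92132326,  404.21241049]), 'tcp_rot': array([-3.14057023e+00, -9.76897376e-05,  3.98766864e-01]), 'ft_force': array([-0.47201881,  1.32981389, -0.53684717]), 'moment': array([ 0.00466155, -0.00731329, -0.05789279]), 'grip_force': 0.0, 'opening': 1.0010823001856404}
```

View pics/top0.png

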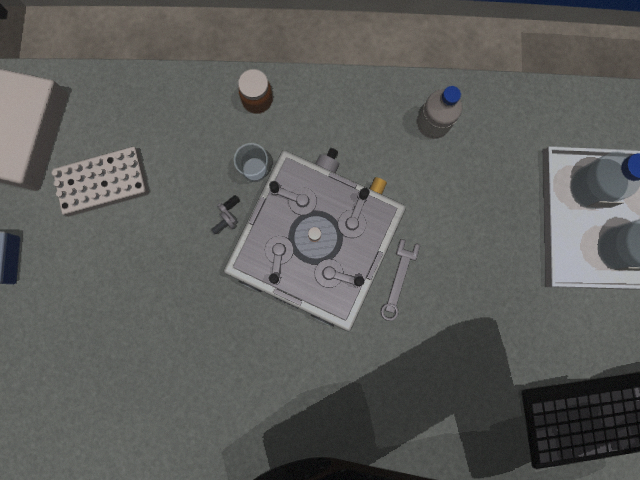

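View pics/side0.png

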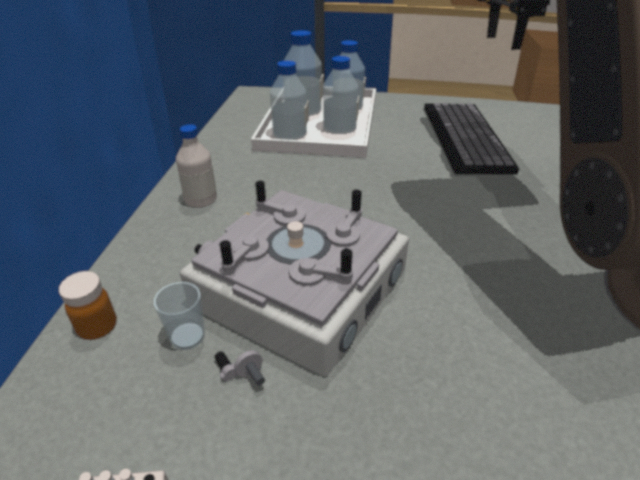

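The top view shows four levers. Hubs are at about (303,201), (352,223), (279,250) and (329,272), and the knobs at (274,188), (364,194), (274,278) and (359,281). The vial is at (315,234), the spare at (229,213), the wrench at (400,280) and the beaker at (252,162). The side view agrees.

```bash
cat > h.py <<'E'
import numpy as np,cv2
from cell import env
def ray(n,uv):
    c=env.get_calibration(n); u=cv2.undistortPoints(np.float64(uv).reshape(-1,1,2),c["intrinsics"],c["D"]).reshape(-1,2)
    M=c["cam_to_world"]; d=np.c_[u[:,0],-u[:,1],-np.ones(len(u))]@M[:3,:3].T
    return M[:3,3],d
def onz(n,uv,z):
    o,d=ray(n,uv); return o+d*((z-o[2])/d[:,2])[:,None]
def atdepth(n,uv,dep):
    o,d=ray(n,uv); return o+d*np.asarray(dep)[:,None]
def knobs(n,p,d,seeds,r=14):
    out=[]
    for s in seeds:
        v,u=np.mgrid[s[1]-r:s[1]+r+1,s[0]-r:s[0]+r+1]; v,u=v.ravel(),u.ravel()
        m=(p[v,u].max(1)<60)&(d[v,u]>0)
        w=atdepth(n,np.c_[u,v][m],d[v,u][m]); uv=np.c_[u,v][m]
        t=w[:,2]>126
        ctr=(uv[t].min(0)+uv[t].max(0))/2 if t.any() else [0,0]
        out.append((ctr,t.sum(),w[t].mean(0).round(1),onz(n,[ctr],134)[0].round(1),w[:,2].max().round(1)))
    return out
E
python3 - <<'E'
from h import *
f=np.load("top0.npz");p,d=f["p"],f["d"]
for k in knobs("top",p,d,[(274,188),(364,194),(274,278),(359,281)]):print(*k)
hub=[(303,201),(352,223),(279,250),(329,272)]
w=onz("top",hub,102);print(w.round(1),w.mean(0))
for a,b in((0,1),(1,3),(3,2),(2,0),(0,3),(1,2)):print(np.linalg.norm(w[a]-w[b]).round(1))
print("vial",onz("top",[(315,234)],118), [atdepth("top",[h],[d[h[1],h[0]]]).round(1) for h in hub])
g=np.load("side0.npz");
for k in knobs("side",g["p"],g["d"],[(261,187),(356,196),(226,248),(346,257)]):print(*k)
b=cv2.resize(p[170:300,220:420,::-1],None,fx=4,fy=4,interpolation=cv2.INTER_CUBIC);cv2.imwrite("pics/c.png",b)
E
```

```text
[273.5 185.5] 63 [673.8 119.2 133. ] [673.3 119.1 134. ] 136.0
[364. 192.] 65 [667.2 -28.3 132.7] [667.1 -27.9 134. ] 136.7
[273. 278.] 65 [523.7 114.1 132.8] [523.6 114.1 134. ] 136.7
[359.  280.5] 66 [523.5 -22.8 132.9] [523.6 -22.6 134. ] 137.9
[[655.4  71.1 102. ]
 [620.7 -11.7 102. ]
 [571.9 108.1 102. ]
 [537.9  24.5 102. ]] [596.46688864  47.99296561 102.        ]
89.7
90.3
90.2
91.4
126.4
129.3
vial [[598.19695617  49.43764973 118.        ]] [array([[655. ,  71. , 103.8]]), array([[620.7, -11.7, 102. ]]), array([[571.7, 108. , 104.1]]), array([[537.7,  24.6, 106. ]])]
[259.5 184.5] 51 [668.5 -24.5 131.1] [667.5 -20.7 134. ] 134.5
[356. 194.] 59 [524.8 -18.9 130.9] [524.9 -14.  134. ] 133.8
[225.5 245.5] 83 [674.6 123.6 131.3] [672.9 125.9 134. ] 135.1
[346.5 254. ] 91 [524.9 118.4 131.2] [524.3 121.1 134. ] 134.0
```

View pics/c.png

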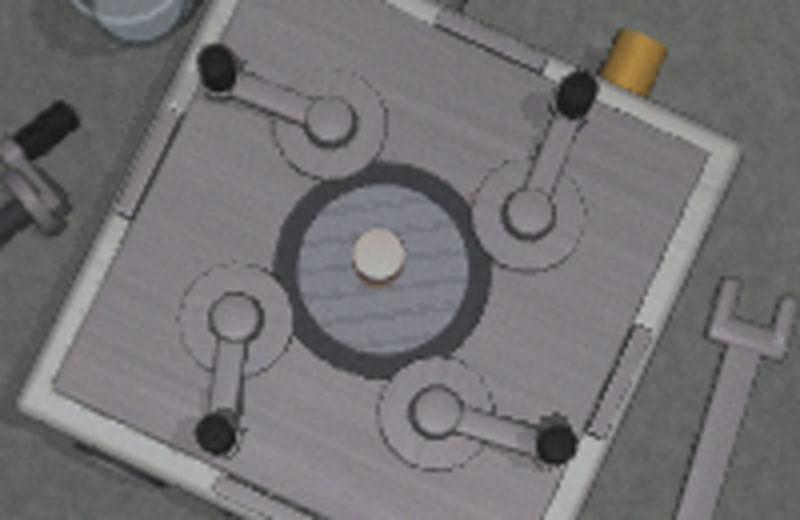

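```bash
cat >> h.py <<'E'
import json,os
HUB=dict(A=(656.8,72.2),B=(620.7,-12.3),C=(572.3,108.3),D=(536.2,23.8))
PHI=dict(A=70.4,B=-18.,C=172.4,D=254.7)
SG=dict(A=1,B=-1,C=1,D=-1)
def load(): return json.load(open("cmd.json")) if os.path.exists("cmd.json") else [242.7,-575.9,404.8,22.85]
def pose(s,phi,z=298,gap=0,R=50):
    "commanded x,y,z,yaw with the closed fingers' face on knob at angle phi"
    a=np.radians(phi); t=np.array([np.sin(a),-np.cos(a)]); r=np.array([np.cos(a),np.sin(a)])
    xy=np.array(HUB[s])+r*R-t*(19.5+gap)
    return [*xy,z,phi+(0 if SG[s]>0 else 180)]
def plan(wps,start=None):
    "rows (x,y,z m, turn deg) from the pose commanded last to the world waypoints"
    c=start or load(); y=np.radians(c[3]); rows=[]
    for w in wps:
        dx,dy=w[0]-c[0],w[1]-c[1]
        turn=(c[3]-w[3]+180)%360-180
        rows.append([round(x/1000,4) for x in (dx*np.cos(y)+dy*np.sin(y),dx*np.sin(y)-dy*np.cos(y),c[2]-w[2])]+[round(turn,1),0])
    print(json.dumps(rows)); return rows
def commit(row):
    c=load(); y=np.radians(c[3]); a,b,z=[1000*v for v in row[:3]]
    json.dump([c[0]+a*np.cos(y)+b*np.sin(y),c[1]+a*np.sin(y)-b*np.cos(y),c[2]-z,c[3]-row[3]],open("cmd.json","w")); print("cmd",np.round(load(),1))
def feel(s,phi,n=1):
    st=env.state(); a=np.radians(phi); F=st["ft_force"]
    print("t",round(st["t"],2),"pos",st["eef_pos"].round(1),"yaw",np.degrees(st["tcp_rot"][2]).round(1),"F",F.round(2),"resist",round(-(F[0]*np.sin(a)-F[1]*np.cos(a)),2),"radial",round(F[0]*np.cos(a)+F[1]*np.sin(a),2),"M",st["moment"].round(2),"open",round(st["opening"],2))
E
python3 - <<'E'
from h import *
plan([pose("A",70.4,z=345,gap=6)])
plan([pose("A",70.4,z=298,gap=6)])
E
```

```text
[[0.6482, -0.4905, 0.0598, -47.6, 0]]
[[0.6482, -0.4905, 0.1068, -47.6, 0]]
```

Request:
{"op": "carry_out", "data": {
  "series": [
    [0.65,-0.49,0.03,-47.5,0],
    [0.65,-0.49,0.03,-47.5,0],
    [0.65,-0.49,0.03,-47.5,0],
    [0.65,-0.49,0.03,-47.5,0],
    [0.65,-0.49,0.03,-47.5,0],
    [0.65,-0.49,0.03,-47.5,0],
    [0.65,-0.49,0.03,-47.5,0],
    [0.65,-0.49,0.03,-47.5,0],
    [0.65,-0.49,0.03,-47.5,0],
    [0.65,-0.49,0.03,-47.5,0],
    [0.65,-0.49,0.03,-47.5,0],
    [0.65,-0.49,0.03,-47.5,0],
    [0.65,-0.49,0.03,-47.5,0],
    [0.65,-0.49,0.03,-47.5,0],
    [0.65,-0.49,0.06,-47.5,0],
    [0.65,-0.49,0.06,-47.5,0],
    [0.65,-0.49,0.06,-47.5,0]
  ]
}}

```text
t: 2.22
eef_pos: [651.5, 127.3, 345.6]
tcp_rot: [3.141, -0.0, 1.227]
ft_force: [0.3, 0.3, 0.8]
opening: 0.002
grip_force: 0.0
```

```bash
python3 - <<'E'
from h import *
commit([0.65,-0.49,0.06,-47.5])
for i in range(4):
    p,d=env.read_camera("side"); feel("A",70.4)
cv2.imwrite("pics/s1.png",cv2.resize(p[100:340,120:440,::-1],None,fx=2,fy=2))
# start push: descend, then contact and sweep 25 deg
W=[pose("A",70.4,z=298,gap=6)]*2+[pose("A",70.4-k,gap=1-k/10) for k in (0,5,10)]
plan(W)
E
```

```text
cmd [651.4 128.1 344.8  70.4]
t 2.27 pos [651.5 127.4 345.9] yaw 70.3 F [ 0.66 -0.35  0.04] resist -0.74 radial -0.11 M [-0.07 -0.1   0.01] open 0.0
t 2.33 pos [651.5 127.5 346. ] yaw 70.3 F [-0.8   0.06 -0.28] resist 0.77 radial -0.21 M [-0.04 -0.1  -0.03] open 0.0
t 2.38 pos [651.5 127.6 345.9] yaw 70.3 F [ 0.01 -0.11  1.25] resist -0.05 radial -0.1 M [-0.01 -0.12  0.05] open 0.01
t 2.42 pos [651.5 127.7 345.7] yaw 70.3 F [-0.54  0.29  0.46] resist 0.61 radial 0.09 M [-0.05 -0.11 -0.05] open 0.0
[[-0.0008, -0.0017, 0.0468, -0.1, 0], [-0.0008, -0.0017, 0.0468, -0.1, 0], [-0.0008, 0.0033, 0.0468, -0.1, 0], [0.0007, 0.0082, 0.0468, 4.9, 0], [0.0018, 0.0133, 0.0468, 9.9, 0]]
```

View pics/s1.png

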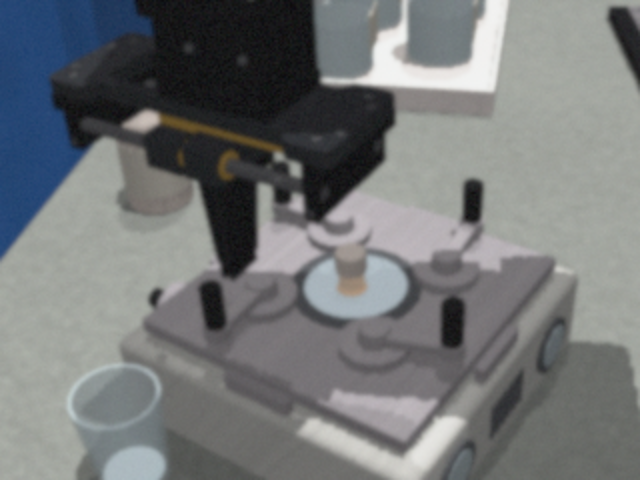

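```bash
cat >> h.py <<'E'
L=.176
def bias(n=5):
    F=[];M=[]
    for i in range(n):
        env.read_camera("top"); s=env.state(); F.append(s["ft_force"]);M.append(s["moment"])
    json.dump([np.mean(F,0).tolist(),np.mean(M,0).tolist()],open("bias.json","w")); print("bias",np.mean(F,0).round(2),np.mean(M,0).round(3),"sd",np.std(F,0).round(2),np.std(M,0).round(3))
def feel2(s):
    st=env.state(); bF,bM=json.load(open("bias.json")); F=st["ft_force"]-bF; M=st["moment"]-bM
    psi=np.degrees(st["tcp_rot"][2]); a=np.radians(psi-(0 if SG[s]>0 else 180)); t=np.array([np.sin(a),-np.cos(a)]); r=np.array([np.cos(a),np.sin(a)])
    k=st["eef_pos"][:2]+19.5*t-HUB[s]; FM=np.array([-M[1],M[0]])/L
    print("t",round(st["t"],2),"knob phi",np.degrees(np.arctan2(k[1],k[0])).round(1),"R",np.hypot(*k).round(1),"yaw",psi.round(1),"resist F",(-F[:2]@t).round(2),"M",(-FM@t).round(2),"radial",(F[:2]@r).round(2),(FM@r).round(2),"z",st["eef_pos"][2].round(1),"Fz",F[2].round(2))
E
python3 - <<'E'
from h import *
bias()
W=[pose("A",70.4,gap=10)]*2+[pose("A",70.4-k) for k in (0,4,8,12,16,20)]
plan(W)
E
```

```text
bias [ 0.11  0.1  -0.36] [ 0.013 -0.069 -0.001] sd [0.4  0.4  0.47] [0.023 0.043 0.032]
[[-0.0008, -0.0057, 0.0468, -0.1, 0], [-0.0008, -0.0057, 0.0468, -0.1, 0], [-0.0008, 0.0043, 0.0468, -0.1, 0], [0.0004, 0.0078, 0.0468, 3.9, 0], [0.0014, 0.0115, 0.0468, 7.9, 0], [0.0022, 0.0151, 0.0468, 11.9, 0], [0.0026, 0.0188, 0.0468, 15.9, 0], [0.0029, 0.0226, 0.0468, 19.9, 0]]
```

Request:
{"op": "carry_out", "data": {
  "series": [
    [-0.001,-0.006,0.047,0,0],
    [-0.001,-0.006,0.047,0,0],
    [-0.001,0.004,0.047,0,0],
    [0.0,0.008,0.047,4,0],
    [0.001,0.0115,0.047,8,0],
    [0.002,0.015,0.047,12,0],
    [0.0025,0.019,0.047,16,0],
    [0.003,0.0225,0.047,20,0]
  ]
}}

```text
t: 3.68
eef_pos: [674.7, 123.0, 299.7]
tcp_rot: [3.14, -0.002, 0.876]
ft_force: [-0.6, 0.3, -0.7]
opening: 0.008
grip_force: 0.3
```

```bash
python3 - <<'E'
from h import *
commit([0.003,0.0225,0.047,20])
feel2("A")
p,d=env.read_camera("side"); feel2("A")
cv2.imwrite("pics/s2.png",cv2.resize(p[140:320,160:420,::-1],None,fx=2.5,fy=2.5))
plan([pose("A",70.4-k) for k in (23,26,29,32,35,38)])
E
```

```text
cmd [673.6 123.3 297.8  50.3]
t 3.67 knob phi 49.4 R 50.5 yaw 50.2 resist F 0.68 M 0.89 radial -0.28 -0.61 z 299.7 Fz -0.29
t 3.73 knob phi 49.0 R 50.5 yaw 50.0 resist F 0.23 M 0.34 radial -0.27 -0.7 z 299.7 Fz 0.07
[[0.0009, 0.0028, -0.0002, 2.9, 0], [0.0017, 0.0055, -0.0002, 5.9, 0], [0.0023, 0.0082, -0.0002, 8.9, 0], [0.0029, 0.0109, -0.0002, 11.9, 0], [0.0033, 0.0137, -0.0002, 14.9, 0], [0.0035, 0.0165, -0.0002, 17.9, 0]]
```

View pics/s2.png

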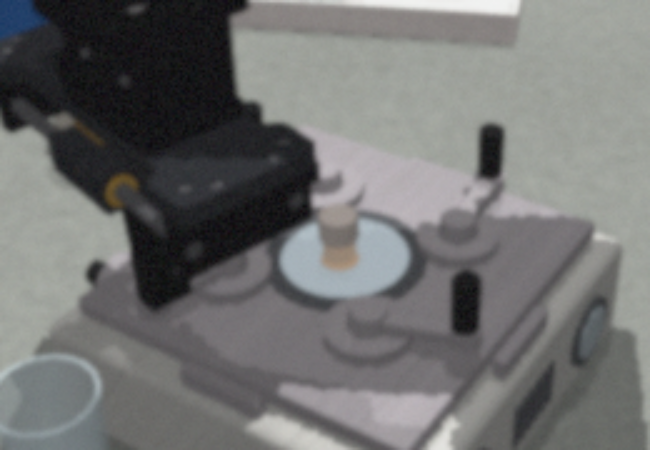

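The fingers are down at about (150,290), with the knob hidden behind them, so it has been swept along. I'll keep turning.

Request:
{"op": "carry_out", "data": {
  "series": [
    [0.001,0.003,0,3,0],
    [0.0015,0.0055,0,6,0],
    [0.0025,0.008,0,9,0],
    [0.003,0.011,0,12,0],
    [0.0035,0.0135,0,15,0]
  ]
}}

```text
t: 4.35
eef_pos: [687.0, 117.1, 299.4]
tcp_rot: [3.141, -0.002, 0.616]
ft_force: [0.3, 0.6, -0.3]
opening: 0.006
grip_force: 0.4
```

```bash
python3 - <<'E'
from h import *
commit([0.0035,0.0135,0,15])
feel2("A")
plan([pose("A",70.4-k) for k in (38,41,44,47,50,53)])
E
```

```text
cmd [686.2 117.4 297.8  35.3]
t 4.35 knob phi 35.0 R 50.6 yaw 35.3 resist F 0.28 M 1.23 radial 0.42 -0.35 z 299.4 Fz 0.02
[[0.0008, 0.0029, -0.0002, 2.9, 0], [0.0016, 0.0056, -0.0002, 5.9, 0], [0.0023, 0.0083, -0.0002, 8.9, 0], [0.0028, 0.0111, -0.0002, 11.9, 0], [0.0032, 0.0139, -0.0002, 14.9, 0], [0.0034, 0.0167, -0.0002, 17.9, 0]]
```

Request:
{"op": "carry_out", "data": {
  "series": [
    [0.001,0.003,0,3,0],
    [0.0015,0.0055,0,6,0],
    [0.0025,0.0085,0,9,0],
    [0.003,0.011,0,12,0],
    [0.003,0.014,0,15,0]
  ]
}}

```text
t: 4.97
eef_pos: [697.5, 107.8, 299.2]
tcp_rot: [3.142, -0.002, 0.355]
ft_force: [0.5, 4.2, -1.1]
opening: 0.003
grip_force: 1.5
```

```bash
python3 - <<'E'
from h import *
commit([0.003,0.014,0,15])
feel2("A");env.read_camera("top");feel2("A")
plan([pose("A",70.4-k) for k in (53,56,59,62,65,68)])
E
```

```text
cmd [696.8 107.7 297.8  20.3]
t 4.97 knob phi 20.0 R 50.5 yaw 20.3 resist F 3.76 M 3.05 radial 1.78 1.14 z 299.2 Fz -0.78
t 5.03 knob phi 19.6 R 50.5 yaw 20.2 resist F 0.95 M 1.62 radial 0.64 0.42 z 299.2 Fz -0.13
[[0.0011, 0.0025, -0.0002, 2.9, 0], [0.0019, 0.0052, -0.0002, 5.9, 0], [0.0026, 0.0079, -0.0002, 8.9, 0], [0.0031, 0.0107, -0.0002, 11.9, 0], [0.0035, 0.0134, -0.0002, 14.9, 0], [0.0037, 0.0162, -0.0002, 17.9, 0]]
```

Request:
{"op": "carry_out", "data": {
  "series": [
    [0.001,0.0025,0,3,0],
    [0.002,0.005,0,6,0]
  ]
}}

```text
t: 5.28
eef_pos: [700.9, 103.9, 299.1]
tcp_rot: [-3.141, -0.002, 0.251]
ft_force: [-1.0, 3.0, -0.1]
opening: 0.005
grip_force: 1.7
```

```bash
python3 - <<'E'
from h import *
commit([0.002,0.005,0,6])
feel2("A")
plan([pose("A",70.4-k) for k in (59,62,65,68)])
E
```

```text
cmd [700.4 103.7 297.8  14.3]
t 5.28 knob phi 14.7 R 50.6 yaw 14.4 resist F 3.08 M 3.55 radial -0.4 -0.81 z 299.1 Fz 0.29
[[0.0009, 0.0028, -0.0002, 2.9, 0], [0.0017, 0.0055, -0.0002, 5.9, 0], [0.0024, 0.0082, -0.0002, 8.9, 0], [0.0029, 0.011, -0.0002, 11.9, 0]]
```

Request:
{"op": "carry_out", "data": {
  "series": [
    [0.001,0.003,0,3,0],
    [0.0015,0.0055,0,6,0],
    [0.0025,0.008,0,9,0]
  ]
}}

```text
t: 5.65
eef_pos: [705.3, 96.9, 299.0]
tcp_rot: [-3.141, -0.002, 0.094]
ft_force: [-1.3, 4.1, -0.6]
opening: 0.0
grip_force: 2.3
```

```bash
python3 - <<'E'
from h import *
commit([0.0025,0.008,0,9])
feel2("A")
plan([pose("A",70.4-k) for k in (68,71,74)])
# leave A, go to D
c=load(); q=pose("A",70.4-65,gap=8); 
w=pose("D",PHI["D"],gap=10); u=w.copy(); u[2]=345
plan([q,[*q[:2],345,q[3]],u,w]+[pose("D",PHI["D"]-k) for k in (0,4,8,12,16,20,24)])
E
```

```text
cmd [704.8  96.6 297.8   5.3]
t 5.65 knob phi 6.0 R 50.6 yaw 5.4 resist F 4.1 M 4.56 radial -1.0 -0.83 z 299.0 Fz -0.24
[[0.0009, 0.0029, -0.0002, 2.9, 0], [0.0017, 0.0056, -0.0002, 5.9, 0], [0.0024, 0.0083, -0.0002, 8.9, 0]]
[[-0.0001, -0.0077, -0.0002, -0.1, 0], [-0.0001, -0.0077, -0.0472, -0.1, 0], [-0.1647, 0.1139, -0.0472, -69.4, 0], [-0.1647, 0.1139, -0.0002, -69.4, 0], [-0.174, 0.1104, -0.0002, -69.4, 0], [-0.1778, 0.1103, -0.0002, -65.4, 0], [-0.1815, 0.11, -0.0002, -61.4, 0], [-0.1852, 0.1094, -0.0002, -57.4, 0], [-0.1889, 0.1085, -0.0002, -53.4, 0], [-0.1924, 0.1074, -0.0002, -49.4, 0], [-0.1959, 0.106, -0.0002, -45.4, 0]]
```

Request:
{"op": "carry_out", "data": {
  "series": [
    [0.001,0.0035,0,4,0],
    [0,-0.008,0,0,0],
    [0,-0.008,-0.047,0,0],
    [-0.165,0.114,-0.047,-69.5,0],
    [-0.165,0.114,-0.047,-69.5,0],
    [-0.165,0.114,-0.047,-69.5,0],
    [-0.165,0.114,-0.047,-69.5,0],
    [-0.165,0.114,-0.047,-69.5,0],
    [-0.165,0.114,-0.047,-69.5,0],
    [-0.165,0.114,-0.047,-69.5,0],
    [-0.165,0.114,-0.047,-69.5,0],
    [-0.165,0.114,0,-69.5,0],
    [-0.165,0.114,0,-69.5,0]
  ]
}}

```text
t: 7.28
eef_pos: [551.0, -32.4, 296.3]
tcp_rot: [-3.138, 0.0, 1.305]
ft_force: [-0.5, 0.7, 0.8]
opening: 0.006
grip_force: 0.0
```

```bash
python3 - <<'E'
from h import *
commit([-0.165,0.114,0,-69.5])
bias(6);feel2("D")
plan([pose("D",PHI["D"]-k) for k in (0,4,8,12,16,20,24)])
f,_=env.read_camera("side"); cv2.imwrite("pics/s3.png",cv2.resize(f[140:320,180:440,::-1],None,fx=2.5,fy=2.5))
E
```

```text
cmd [551.2 -32.3 297.8  74.8]
bias [ 0.1  -0.34  0.28] [-0.023 -0.075 -0.003] sd [0.42 0.48 0.44] [0.034 0.03  0.037]
t 7.58 knob phi -94.1 R 51.2 yaw 74.8 resist F -0.24 M -0.11 radial 0.49 -0.27 z 299.1 Fz -0.51
[[0.0002, -0.0097, -0.0002, 0.1, 0], [-0.001, -0.0133, -0.0002, 4.1, 0], [-0.002, -0.0169, -0.0002, 8.1, 0], [-0.0027, -0.0206, -0.0002, 12.1, 0], [-0.0032, -0.0243, -0.0002, 16.1, 0], [-0.0034, -0.028, -0.0002, 20.1, 0], [-0.0034, -0.0318, -0.0002, 24.1, 0]]
```

View pics/s3.png

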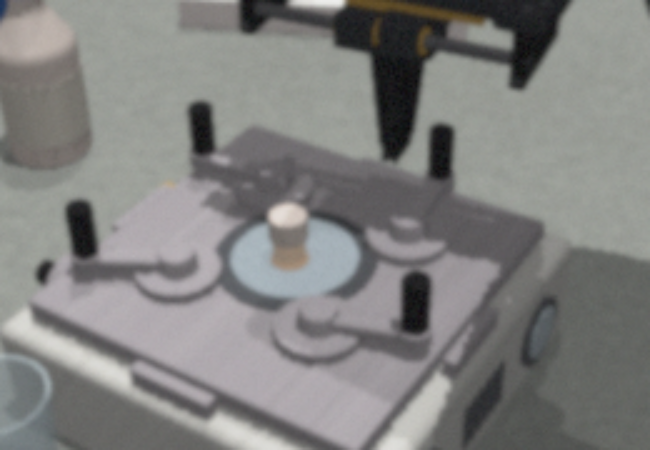

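Knob A, now at (80,230), has swung round. The finger at (400,150) stands just behind knob D at (440,150), and the vial hasn't moved.

Request:
{"op": "carry_out", "data": {
  "series": [
    [0,-0.01,0,0,0],
    [-0.001,-0.0135,0,4,0],
    [-0.002,-0.017,0,8,0],
    [-0.0025,-0.0205,0,12,0],
    [-0.003,-0.0245,0,16,0],
    [-0.0035,-0.028,0,20,0],
    [-0.0035,-0.032,0,24,0]
  ]
}}

```text
t: 8.5
eef_pos: [519.0, -27.2, 298.1]
tcp_rot: [3.14, -0.001, 0.885]
ft_force: [2.2, -0.4, 0.0]
opening: 0.005
grip_force: 1.0
```

```bash
python3 - <<'E'
from h import *
commit([-0.0035,-0.032,0,24])
feel2("D")
plan([pose("D",PHI["D"]-24-k) for k in (3,6,9,12,15)])
E
```

```text
cmd [519.4 -27.3 297.8  50.8]
t 8.5 knob phi -129.9 R 50.4 yaw 50.7 resist F 1.71 M 1.37 radial -1.29 -1.0 z 298.1 Fz -0.24
[[-0.0007, -0.0025, -0.0002, 3.1, 0], [-0.0015, -0.0052, -0.0002, 6.1, 0], [-0.0022, -0.0079, -0.0002, 9.1, 0], [-0.0027, -0.0107, -0.0002, 12.1, 0], [-0.0031, -0.0135, -0.0002, 15.1, 0]]
```

Starting to bite (about 1.5 N); 12° more.

Request:
{"op": "carry_out", "data": {
  "series": [
    [-0.0005,-0.0025,0,3,0],
    [-0.0015,-0.005,0,6,0],
    [-0.002,-0.008,0,9,0],
    [-0.0025,-0.0105,0,12,0]
  ]
}}

```text
t: 9.0
eef_pos: [509.3, -22.7, 298.1]
tcp_rot: [3.14, -0.001, 0.676]
ft_force: [1.6, -2.6, -2.5]
opening: 0.007
grip_force: 1.6
```

```bash
python3 - <<'E'
from h import *
commit([-0.0025,-0.0105,0,12])
feel2("D")
plan([pose("D",PHI["D"]-36-k) for k in (3,6,9,12,15)])
E
```

```text
cmd [509.6 -22.6 297.8  38.8]
t 9.0 knob phi -141.3 R 50.0 yaw 38.8 resist F 2.71 M 3.03 radial 0.22 -0.32 z 298.1 Fz -2.78
[[-0.0012, -0.0028, -0.0002, 3.1, 0], [-0.002, -0.0055, -0.0002, 6.1, 0], [-0.0027, -0.0082, -0.0002, 9.1, 0], [-0.0032, -0.0109, -0.0002, 12.1, 0], [-0.0035, -0.0137, -0.0002, 15.1, 0]]
```

Request:
{"op": "carry_out", "data": {
  "series": [
    [-0.001,-0.003,0,3,0],
    [-0.002,-0.0055,0,6,0],
    [-0.0025,-0.008,0,9,0],
    [-0.003,-0.011,0,12,0]
  ]
}}

```text
t: 9.5
eef_pos: [500.3, -16.2, 298.1]
tcp_rot: [3.14, -0.001, 0.467]
ft_force: [3.2, -3.6, -3.1]
opening: -0.002
grip_force: 2.3
```

```bash
python3 - <<'E'
from h import *
commit([-0.003,-0.011,0,12])
feel2("D")
plan([pose("D",PHI["D"]-48-k) for k in (3,6)])
q=pose("D",PHI["D"]-48-4,gap=8); w=pose("B",PHI["B"],gap=10); u=w.copy(); u[2]=345
plan([q,[*q[:2],345,q[3]],u,w])
E
```

```text
cmd [500.4 -15.9 297.8  26.8]
t 9.5 knob phi -153.3 R 50.1 yaw 26.7 resist F 4.29 M 4.52 radial -1.3 -0.98 z 298.1 Fz -3.36
[[-0.0011, -0.0026, -0.0002, 3.1, 0], [-0.0019, -0.0053, -0.0002, 6.1, 0]]
[[-0.002, 0.0045, -0.0002, 4.1, 0], [-0.002, 0.0045, -0.0472, 4.1, 0], [0.1652, 0.0654, -0.0472, -135.2, 0], [0.1652, 0.0654, -0.0002, -135.2, 0]]
```

Request:
{"op": "carry_out", "data": {
  "series": [
    [-0.0015,-0.0035,0,4,0],
    [-0.002,0.0045,0,4,0],
    [-0.002,0.0045,-0.047,4,0],
    [0.165,0.0655,-0.047,-135,0],
    [0.165,0.0655,-0.047,-135,0],
    [0.165,0.0655,-0.047,-135,0],
    [0.165,0.0655,-0.047,-135,0],
    [0.165,0.0655,-0.047,-135,0],
    [0.165,0.0655,-0.047,-135,0],
    [0.165,0.0655,-0.047,-135,0],
    [0.165,0.0655,-0.047,-135,0],
    [0.165,0.0655,-0.047,-135,0],
    [0.165,0.0655,-0.047,-135,0],
    [0.165,0.0655,-0.047,-135,0],
    [0.165,0.0655,-0.047,-135,0],
    [0.165,0.0655,-0.047,-135,0],
    [0.165,0.0655,-0.047,-135,0],
    [0.165,0.0655,0,-135,0],
    [0.165,0.0655,0,-135,0]
  ]
}}

```text
t: 11.88
eef_pos: [676.6, -0.1, 295.0]
tcp_rot: [-3.14, -0.006, 2.822]
ft_force: [0.3, -0.3, 1.8]
opening: 0.003
grip_force: 0.0
```

```bash
python3 - <<'E'
from h import *
commit([0.165,0.0655,0,-135])
bias(6);feel2("B")
plan([pose("B",PHI["B"]-k) for k in (0,4,8,12,16,20,24)])
E
```

```text
cmd [6.772e+02 1.000e-01 2.978e+02 1.618e+02]
bias [-0.21  0.05  0.38] [ 0.081 -0.161  0.008] sd [0.42 0.39 0.57] [0.025 0.024 0.022]
t 12.18 knob phi -7.0 R 51.0 yaw 161.8 resist F -0.2 M -0.17 radial 0.04 -0.02 z 299.2 Fz -0.54
[[-0.0001, -0.0098, -0.0002, -0.2, 0], [-0.0014, -0.0133, -0.0002, 3.8, 0], [-0.0024, -0.0169, -0.0002, 7.8, 0], [-0.0031, -0.0206, -0.0002, 11.8, 0], [-0.0036, -0.0243, -0.0002, 15.8, 0], [-0.0038, -0.0281, -0.0002, 19.8, 0], [-0.0038, -0.0318, -0.0002, 23.8, 0]]
```

Request:
{"op": "carry_out", "data": {
  "series": [
    [0,-0.01,0,0,0],
    [-0.0015,-0.0135,0,4,0],
    [-0.0025,-0.017,0,8,0],
    [-0.003,-0.0205,0,12,0],
    [-0.0035,-0.0245,0,16,0],
    [-0.004,-0.028,0,20,0],
    [-0.004,-0.032,0,24,0]
  ]
}}

```text
t: 13.05
eef_pos: [670.8, -32.2, 298.1]
tcp_rot: [3.141, 0.0, 2.403]
ft_force: [0.4, 1.0, -0.5]
opening: 0.006
grip_force: 0.3
```

```bash
python3 - <<'E'
from h import *
commit([-0.004,-0.032,0,24])
feel2("B")
plan([pose("B",PHI["B"]-24-k) for k in (3,6,9,12,15)])
E
```

```text
cmd [671.  -31.5 297.8 137.8]
t 13.05 knob phi -42.8 R 50.5 yaw 137.7 resist F 1.13 M 0.37 radial -0.23 -0.19 z 298.1 Fz -0.88
[[-0.0007, -0.0025, -0.0002, 2.8, 0], [-0.0015, -0.0052, -0.0002, 5.8, 0], [-0.0022, -0.008, -0.0002, 8.8, 0], [-0.0027, -0.0107, -0.0002, 11.8, 0], [-0.0031, -0.0135, -0.0002, 14.8, 0]]
```

Request:
{"op": "carry_out", "data": {
  "series": [
    [-0.0005,-0.0025,0,3,0],
    [-0.0015,-0.005,0,6,0],
    [-0.002,-0.008,0,9,0],
    [-0.0025,-0.0105,0,12,0],
    [-0.003,-0.0135,0,15,0]
  ]
}}

```text
t: 13.68
eef_pos: [664.0, -44.1, 298.1]
tcp_rot: [3.141, 0.0, 2.142]
ft_force: [0.2, 1.5, -1.3]
opening: 0.005
grip_force: 0.8
```

```bash
python3 - <<'E'
from h import *
commit([-0.003,-0.0135,0,15])
feel2("B")
plan([pose("B",PHI["B"]-39-k) for k in (3,6,9,12,15)])
E
```

```text
cmd [664.2 -43.5 297.8 122.8]
t 13.68 knob phi -57.5 R 50.2 yaw 122.7 resist F 1.11 M 1.29 radial -1.04 -0.76 z 298.1 Fz -1.68
[[-0.0011, -0.0026, -0.0002, 2.8, 0], [-0.0019, -0.0053, -0.0002, 5.8, 0], [-0.0026, -0.008, -0.0002, 8.8, 0], [-0.0031, -0.0108, -0.0002, 11.8, 0], [-0.0035, -0.0136, -0.0002, 14.8, 0]]
```

Request:
{"op": "carry_out", "data": {
  "series": [
    [-0.001,-0.0025,0,3,0],
    [-0.002,-0.0055,0,6,0],
    [-0.0025,-0.008,0,9,0],
    [-0.003,-0.011,0,12,0],
    [-0.0035,-0.0135,0,15,0]
  ]
}}

```text
t: 14.3
eef_pos: [654.7, -54.2, 298.2]
tcp_rot: [3.14, 0.0, 1.88]
ft_force: [2.6, 3.5, -1.0]
opening: 0.002
grip_force: 1.7
```

```bash
python3 - <<'E'
from h import *
commit([-0.0035,-0.0135,0,15])
feel2("B")
plan([pose("B",PHI["B"]-54-k) for k in (3,6,9,12,15)])
E
```

```text
cmd [654.7 -53.8 297.8 107.8]
t 14.3 knob phi -72.1 R 50.3 yaw 107.7 resist F 3.71 M 2.91 radial -2.42 -1.0 z 298.2 Fz -1.38
[[-0.001, -0.0027, -0.0002, 2.8, 0], [-0.0018, -0.0054, -0.0002, 5.8, 0], [-0.0025, -0.0081, -0.0002, 8.8, 0], [-0.003, -0.0109, -0.0002, 11.8, 0], [-0.0034, -0.0137, -0.0002, 14.8, 0]]
```

Request:
{"op": "carry_out", "data": {
  "series": [
    [-0.001,-0.0025,0,3,0],
    [-0.002,-0.0055,0,6,0],
    [-0.0025,-0.008,0,9,0],
    [-0.003,-0.011,0,12,0]
  ]
}}

```text
t: 14.8
eef_pos: [645.4, -60.3, 298.2]
tcp_rot: [3.139, 0.0, 1.671]
ft_force: [4.7, 3.1, -2.5]
opening: 0.004
grip_force: 2.4
```

```bash
python3 - <<'E'
from h import *
commit([-0.003,-0.011,0,12])
feel2("B")
plan([pose("B",PHI["B"]-66-k) for k in (3,6)])
q=pose("B",PHI["B"]-66-6,gap=8); w=pose("C",PHI["C"],gap=10); u=w.copy(); u[2]=345
plan([q,[*q[:2],345,q[3]],u,w])
E
```

```text
cmd [645.2 -60.  297.8  95.8]
t 14.8 knob phi -84.0 R 50.2 yaw 95.7 resist F 5.15 M 4.67 radial -2.55 -2.15 z 298.2 Fz -2.92
[[-0.0009, -0.0025, -0.0002, 2.8, 0], [-0.0018, -0.0052, -0.0002, 5.8, 0]]
[[-0.0026, 0.0028, -0.0002, 5.8, 0], [-0.0026, 0.0028, -0.0472, 5.8, 0], [0.1578, -0.1108, -0.0472, -76.6, 0], [0.1578, -0.1108, -0.0002, -76.6, 0]]
```

Request:
{"op": "carry_out", "data": {
  "series": [
    [-0.001,-0.0025,0,3,0],
    [-0.002,0.005,0,3,0],
    [-0.002,0.005,-0.047,3,0],
    [0.158,-0.111,-0.047,-76.5,0],
    [0.158,-0.111,-0.047,-76.5,0],
    [0.158,-0.111,-0.047,-76.5,0],
    [0.158,-0.111,-0.047,-76.5,0],
    [0.158,-0.111,-0.047,-76.5,0],
    [0.158,-0.111,-0.047,-76.5,0],
    [0.158,-0.111,-0.047,-76.5,0],
    [0.158,-0.111,-0.047,-76.5,0],
    [0.158,-0.111,-0.047,-76.5,0],
    [0.158,-0.111,-0.047,-76.5,0],
    [0.158,-0.111,0,-76.5,0],
    [0.158,-0.111,0,-76.5,0]
  ]
}}

```text
t: 16.68
eef_pos: [518.3, 85.7, 295.9]
tcp_rot: [-3.141, -0.005, 3.007]
ft_force: [0.2, 0.2, -0.1]
opening: 0.005
grip_force: 0.0
```

```bash
python3 - <<'E'
from h import *
commit([0.158,-0.111,0,-76.5])
bias(6);feel2("C")
plan([pose("C",PHI["C"]-k) for k in (0,4,8,12,16,20,24)])
E
```

```text
cmd [518.7  85.8 297.8 172.4]
bias [ 0.07  0.25 -0.12] [ 0.1   -0.153 -0.012] sd [0.65 0.49 0.35] [0.01  0.024 0.033]
t 16.98 knob phi -176.4 R 50.9 yaw 172.3 resist F 0.18 M -0.03 radial -0.16 0.07 z 298.9 Fz -0.01
[[-0.0002, 0.0099, -0.0002, -0.1, 0], [0.0011, 0.0134, -0.0002, 3.9, 0], [0.0021, 0.017, -0.0002, 7.9, 0], [0.0028, 0.0207, -0.0002, 11.9, 0], [0.0033, 0.0244, -0.0002, 15.9, 0], [0.0035, 0.0281, -0.0002, 19.9, 0], [0.0034, 0.0319, -0.0002, 23.9, 0]]
```

Request:
{"op": "carry_out", "data": {
  "series": [
    [0,0.01,0,0,0],
    [0.001,0.0135,0,4,0],
    [0.002,0.017,0,8,0],
    [0.003,0.0205,0,12,0],
    [0.0035,0.0245,0,16,0],
    [0.0035,0.028,0,20,0],
    [0.0035,0.032,0,24,0]
  ]
}}

```text
t: 17.85
eef_pos: [519.4, 118.6, 298.0]
tcp_rot: [-3.142, 0.0, 2.587]
ft_force: [-0.8, -0.6, -0.5]
opening: 0.005
grip_force: 0.4
```

```bash
python3 - <<'E'
from h import *
commit([0.0035,0.032,0,24])
feel2("C")
plan([pose("C",PHI["C"]-24-k) for k in (3,6,9,12,15)])
E
```

```text
cmd [519.5 118.  297.8 148.4]
t 17.85 knob phi 147.7 R 50.4 yaw 148.2 resist F 1.19 M 1.03 radial 0.27 -0.21 z 298.0 Fz -0.34
[[0.0009, 0.0025, -0.0002, 2.9, 0], [0.0017, 0.0052, -0.0002, 5.9, 0], [0.0023, 0.008, -0.0002, 8.9, 0], [0.0029, 0.0107, -0.0002, 11.9, 0], [0.0033, 0.0135, -0.0002, 14.9, 0]]
```

Request:
{"op": "carry_out", "data": {
  "series": [
    [0.001,0.0025,0,3,0],
    [0.0015,0.005,0,6,0],
    [0.0025,0.008,0,9,0],
    [0.003,0.0105,0,12,0],
    [0.0035,0.0135,0,15,0]
  ]
}}

```text
t: 18.48
eef_pos: [523.4, 131.9, 297.9]
tcp_rot: [-3.141, -0.0, 2.326]
ft_force: [-0.9, -1.4, -0.5]
opening: 0.004
grip_force: 0.8
```

```bash
python3 - <<'E'
from h import *
commit([0.0035,0.0135,0,15])
feel2("C")
plan([pose("C",PHI["C"]-39-k) for k in (3,6,9,12,15)])
E
```

```text
cmd [523.6 131.4 297.8 133.4]
t 18.48 knob phi 133.2 R 50.6 yaw 133.3 resist F 1.84 M 2.07 radial -0.53 -0.47 z 297.9 Fz -0.39
[[0.0007, 0.0027, -0.0002, 2.9, 0], [0.0015, 0.0054, -0.0002, 5.9, 0], [0.0022, 0.0081, -0.0002, 8.9, 0], [0.0027, 0.0109, -0.0002, 11.9, 0], [0.0031, 0.0137, -0.0002, 14.9, 0]]
```

Request:
{"op": "carry_out", "data": {
  "series": [
    [0.0005,0.0025,0,3,0],
    [0.0015,0.0055,0,6,0],
    [0.002,0.008,0,9,0],
    [0.0025,0.011,0,12,0],
    [0.003,0.0135,0,15,0]
  ]
}}

```text
t: 19.1
eef_pos: [530.7, 143.4, 297.6]
tcp_rot: [-3.139, -0.001, 2.064]
ft_force: [-5.2, -0.5, -1.0]
opening: 0.004
grip_force: 2.1
```

```bash
python3 - <<'E'
from h import *
commit([0.003,0.0135,0,15])
feel2("C")
plan([pose("C",PHI["C"]-54-k) for k in (3,6,9,12,15)])
E
```

```text
cmd [531.3 142.8 297.8 118.4]
t 19.1 knob phi 118.8 R 50.6 yaw 118.3 resist F 4.96 M 4.32 radial 1.86 0.86 z 297.6 Fz -0.91
[[0.0011, 0.0028, -0.0002, 2.9, 0], [0.0019, 0.0055, -0.0002, 5.9, 0], [0.0026, 0.0082, -0.0002, 8.9, 0], [0.0031, 0.011, -0.0002, 11.9, 0], [0.0035, 0.0137, -0.0002, 14.9, 0]]
```

```bash
sed -i 's/^PHI=.*/PHI=dict(A=2.,B=-87.,C=115.8,D=202.7)/; s/^SG=.*/SG=dict(A=-1,B=-1,C=1,D=1)/' h.py; python3 - <<'E'
from h import *
q=pose("C",115.4,gap=8); w=pose("A",PHI["A"],gap=10); u=w.copy(); u[2]=345
plan([q,[*q[:2],345,q[3]],u,w])
E
```

```text
[[0.0015, -0.0052, -0.0002, 2.9, 0], [0.0015, -0.0052, -0.0472, 2.9, 0], [-0.1175, 0.1348, -0.0472, -63.7, 0], [-0.1175, 0.1348, -0.0002, -63.7, 0]]
```

Request:
{"op": "carry_out", "data": {
  "series": [
    [0.001,0.003,0,3,0],
    [0.0015,-0.005,0,3,0],
    [0.0015,-0.005,-0.047,3,0],
    [-0.1175,0.135,-0.047,-63.5,0],
    [-0.1175,0.135,-0.047,-63.5,0],
    [-0.1175,0.135,-0.047,-63.5,0],
    [-0.1175,0.135,-0.047,-63.5,0],
    [-0.1175,0.135,-0.047,-63.5,0],
    [-0.1175,0.135,-0.047,-63.5,0],
    [-0.1175,0.135,-0.047,-63.5,0],
    [-0.1175,0.135,-0.047,-63.5,0],
    [-0.1175,0.135,0,-63.5,0],
    [-0.1175,0.135,0,-63.5,0]
  ]
}}

```text
t: 20.72
eef_pos: [705.3, 103.4, 294.9]
tcp_rot: [-3.141, -0.006, -3.111]
ft_force: [0.0, -0.9, 0.1]
opening: 0.003
grip_force: 0.0
```

```bash
python3 - <<'E'
from h import *
commit([-0.1175,0.135,0,-63.5])
bias(6);feel2("A")
plan([pose("A",PHI["A"]-k) for k in (0,3,6,9,12,15)])
f,_=env.read_camera("side"); cv2.imwrite("pics/s4.png",cv2.resize(f[140:320,180:440,::-1],None,fx=2.5,fy=2.5))
E
```

```text
cmd [705.9 103.5 297.8 181.8]
bias [ 0.14 -0.2   0.61] [ 0.096 -0.142  0.012] sd [0.32 0.72 0.29] [0.028 0.018 0.024]
t 21.02 knob phi 13.3 R 51.3 yaw -178.2 resist F -0.35 M -0.29 radial -0.17 0.12 z 299.3 Fz 0.27
[[0.0002, -0.0101, -0.0002, -0.2, 0], [-0.0008, -0.0127, -0.0002, 2.8, 0], [-0.0016, -0.0154, -0.0002, 5.8, 0], [-0.0023, -0.0181, -0.0002, 8.8, 0], [-0.0028, -0.0209, -0.0002, 11.8, 0], [-0.0032, -0.0237, -0.0002, 14.8, 0]]
```

View pics/s4.png

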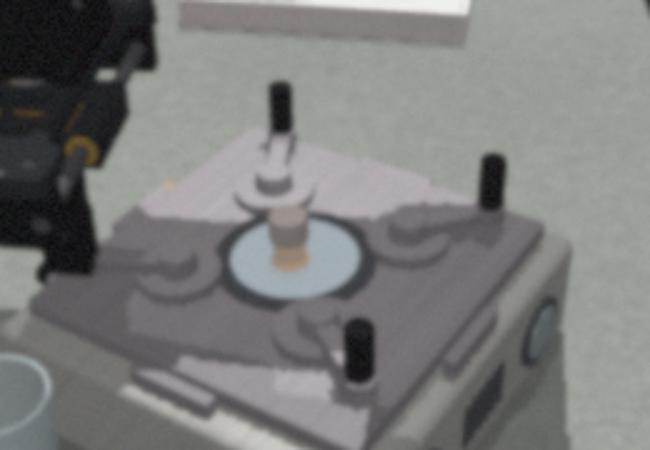

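All four knobs have swung round, at (280,105), (490,180), (360,350) and A behind the fingers, and the vial is undisturbed. Starting the second pass at A.

Request:
{"op": "carry_out", "data": {
  "series": [
    [0,-0.01,0,0,0],
    [-0.001,-0.0125,0,3,0],
    [-0.0015,-0.0155,0,6,0],
    [-0.0025,-0.018,0,9,0],
    [-0.003,-0.021,0,12,0],
    [-0.003,-0.0235,0,15,0]
  ]
}}

```text
t: 21.82
eef_pos: [709.9, 80.2, 298.2]
tcp_rot: [3.14, 0.001, 2.91]
ft_force: [2.8, 7.8, 0.5]
opening: 0.006
grip_force: 3.6
```

```bash
python3 - <<'E'
from h import *
commit([-0.003,-0.0235,0,15])
feel2("A")
plan([pose("A",PHI["A"]-15-k) for k in (3,6,9,12,15)])
E
```

```text
cmd [709.7  80.1 297.8 166.8]
t 21.82 knob phi -12.7 R 49.8 yaw 166.7 resist F 8.4 M 7.03 radial 0.7 0.73 z 298.2 Fz -0.14
[[-0.0012, -0.0027, -0.0002, 2.8, 0], [-0.002, -0.0054, -0.0002, 5.8, 0], [-0.0027, -0.0082, -0.0002, 8.8, 0], [-0.0032, -0.0109, -0.0002, 11.8, 0], [-0.0036, -0.0137, -0.0002, 14.8, 0]]
```

Request:
{"op": "carry_out", "data": {
  "series": [
    [-0.001,-0.0025,0,3,0],
    [-0.002,-0.0055,0,6,0],
    [-0.0025,-0.008,0,9,0]
  ]
}}

```text
t: 22.2
eef_pos: [710.5, 72.0, 298.1]
tcp_rot: [3.139, 0.001, 2.753]
ft_force: [2.1, 7.1, -0.8]
opening: 0.002
grip_force: 4.1
```

```bash
python3 - <<'E'
from h import *
commit([-0.0025,-0.008,0,9])
feel2("A")
plan([pose("A",PHI["A"]-24-k) for k in (3,6)])
q=pose("A",PHI["A"]-30,gap=8); w=pose("D",PHI["D"],gap=10); u=w.copy(); u[2]=345
plan([q,[*q[:2],345,q[3]],u,w])
E
```

```text
cmd [710.3  71.7 297.8 157.8]
t 22.2 knob phi -21.5 R 49.8 yaw 157.7 resist F 7.55 M 8.02 radial -0.94 -0.28 z 298.1 Fz -1.37
[[-0.0012, -0.0028, -0.0002, 2.8, 0], [-0.002, -0.0054, -0.0002, 5.8, 0]]
[[-0.0028, 0.0025, -0.0002, 5.8, 0], [-0.0028, 0.0025, -0.0472, 5.8, 0], [0.1578, -0.1662, -0.0472, -44.8, 0], [0.1578, -0.1662, -0.0002, -44.8, 0]]
```

Request:
{"op": "carry_out", "data": {
  "series": [
    [-0.001,-0.003,0,3,0],
    [-0.002,-0.0055,0,6,0],
    [-0.0025,-0.008,0,9,0],
    [-0.003,-0.011,0,12,0]
  ]
}}

```text
t: 22.7
eef_pos: [709.2, 60.9, 298.0]
tcp_rot: [3.139, 0.0, 2.544]
ft_force: [3.4, 9.0, -2.5]
opening: 0.004
grip_force: 4.6
```

```bash
python3 - <<'E'
from h import *
commit([-0.003,-0.011,0,12])
feel2("A")
plan([pose("A",PHI["A"]-36-k) for k in (3,6)])
q=pose("A",PHI["A"]-41,gap=8); w=pose("D",PHI["D"],gap=10); u=w.copy(); u[2]=345
plan([q,[*q[:2],345,q[3]],u,w])
E
```

```text
cmd [708.9  60.4 297.8 145.8]
t 22.7 knob phi -33.5 R 49.7 yaw 145.7 resist F 9.4 M 9.54 radial -2.51 -1.94 z 298.0 Fz -3.09
[[-0.0012, -0.0025, -0.0002, 2.8, 0], [-0.002, -0.0052, -0.0002, 5.8, 0]]
[[-0.0024, 0.0037, -0.0002, 4.8, 0], [-0.0024, 0.0037, -0.0472, 4.8, 0], [0.125, -0.1853, -0.0472, -56.8, 0], [0.125, -0.1853, -0.0002, -56.8, 0]]
```

Request:
{"op": "carry_out", "data": {
  "series": [
    [-0.001,-0.0025,0,3,0],
    [-0.0025,0.004,0,3,0],
    [-0.0025,0.004,-0.047,3,0],
    [0.125,-0.1855,-0.047,-57,0],
    [0.125,-0.1855,-0.047,-57,0],
    [0.125,-0.1855,-0.047,-57,0],
    [0.125,-0.1855,-0.047,-57,0],
    [0.125,-0.1855,-0.047,-57,0],
    [0.125,-0.1855,-0.047,-57,0],
    [0.125,-0.1855,-0.047,-57,0],
    [0.125,-0.1855,-0.047,-57,0],
    [0.125,-0.1855,0,-57,0],
    [0.125,-0.1855,0,-57,0]
  ]
}}

```text
t: 24.32
eef_pos: [501.0, -22.9, 295.9]
tcp_rot: [3.139, -0.004, -2.744]
ft_force: [-0.3, -0.0, 0.8]
opening: 0.005
grip_force: 0.0
```

```bash
python3 - <<'E'
from h import *
commit([0.125,-0.1855,0,-57])
bias(6);feel2("D")
plan([pose("D",PHI["D"]-k) for k in (0,3,6,9,12,15)])
E
```

```text
cmd [501.3 -22.9 297.8 202.8]
bias [-0.04  0.29  0.15] [ 0.125 -0.149 -0.007] sd [0.49 0.51 0.47] [0.019 0.021 0.028]
t 24.62 knob phi -145.7 R 51.1 yaw -157.2 resist F 0.47 M 0.02 radial 0.25 -0.02 z 298.9 Fz -0.79
[[-0.0002, 0.0101, -0.0002, 0.2, 0], [0.0007, 0.0128, -0.0002, 3.2, 0], [0.0015, 0.0155, -0.0002, 6.2, 0], [0.0022, 0.0182, -0.0002, 9.2, 0], [0.0027, 0.021, -0.0002, 12.2, 0], [0.0031, 0.0238, -0.0002, 15.2, 0]]
```

Request:
{"op": "carry_out", "data": {
  "series": [
    [0,0.01,0,0,0],
    [0.0005,0.013,0,3,0],
    [0.0015,0.0155,0,6,0],
    [0.002,0.018,0,9,0],
    [0.0025,0.021,0,12,0],
    [0.003,0.024,0,15,0]
  ]
}}

```text
t: 25.38
eef_pos: [489.2, -2.0, 298.3]
tcp_rot: [-3.14, 0.001, -3.006]
ft_force: [1.1, -7.7, -0.4]
opening: 0.002
grip_force: 3.8
```

```bash
python3 - <<'E'
from h import *
commit([0.003,0.024,0,15])
feel2("D")
plan([pose("D",PHI["D"]-15-k) for k in (3,6,9,12,15)])
E
```

```text
cmd [489.3  -2.  297.8 187.8]
t 25.38 knob phi -172.6 R 50.0 yaw -172.2 resist F 8.09 M 7.27 radial -0.04 -0.08 z 298.3 Fz -0.51
[[0.001, 0.0024, -0.0002, 3.2, 0], [0.0018, 0.0051, -0.0002, 6.2, 0], [0.0024, 0.0078, -0.0002, 9.2, 0], [0.003, 0.0106, -0.0002, 12.2, 0], [0.0033, 0.0134, -0.0002, 15.2, 0]]
```

Request:
{"op": "carry_out", "data": {
  "series": [
    [0.001,0.0025,0,3,0],
    [0.002,0.005,0,6,0],
    [0.0025,0.008,0,9,0],
    [0.003,0.0105,0,12,0]
  ]
}}

```text
t: 25.88
eef_pos: [484.8, 7.9, 298.1]
tcp_rot: [-3.14, 0.001, 3.068]
ft_force: [0.9, -8.6, -1.0]
opening: 0.001
grip_force: 4.2
```

```bash
python3 - <<'E'
from h import *
commit([0.003,0.0105,0,12])
feel2("D")
plan([pose("D",PHI["D"]-27-k) for k in (3,6)])
q=pose("D",PHI["D"]-31,gap=8); w=pose("B",PHI["B"],gap=10); u=w.copy(); u[2]=345
plan([q,[*q[:2],345,q[3]],u,w])
E
```

```text
cmd [484.9   8.  297.8 175.8]
t 25.88 knob phi 175.9 R 50.1 yaw 175.8 resist F 8.76 M 8.32 radial -1.61 -1.66 z 298.1 Fz -1.12
[[0.0009, 0.0027, -0.0002, 3.2, 0], [0.0017, 0.0054, -0.0002, 6.2, 0]]
[[0.0018, -0.0044, -0.0002, 4.2, 0], [0.0018, -0.0044, -0.0472, 4.2, 0], [-0.1725, -0.0564, -0.0472, 82.9, 0], [-0.1725, -0.0564, -0.0002, 82.9, 0]]
```

Request:
{"op": "carry_out", "data": {
  "series": [
    [0.001,0.0025,0,3,0],
    [0.0015,0.0055,0,6,0],
    [0.0025,0.008,0,9,0],
    [0.003,0.011,0,12,0]
  ]
}}

```text
t: 26.38
eef_pos: [482.5, 19.0, 298.0]
tcp_rot: [-3.14, 0.001, 2.858]
ft_force: [0.1, -10.8, -3.0]
opening: 0.005
grip_force: 4.7
```

```bash
python3 - <<'E'
from h import *
commit([0.003,0.011,0,12])
feel2("D")
q=pose("D",PHI["D"]-42,gap=8); w=pose("B",PHI["B"],gap=10); u=w.copy(); u[2]=345
plan([q,[*q[:2],345,q[3]],u,w])
E
```

```text
cmd [482.7  19.2 297.8 163.8]
t 26.38 knob phi 163.9 R 50.2 yaw 163.8 resist F 10.61 M 9.58 radial -3.28 -3.25 z 298.0 Fz -3.19
[[0.0013, -0.0054, -0.0002, 3.2, 0], [0.0013, -0.0054, -0.0472, 3.2, 0], [-0.1856, -0.0294, -0.0472, 70.8, 0], [-0.1856, -0.0294, -0.0002, 70.8, 0]]
```

~9.8 N: good. On to B.

Request:
{"op": "carry_out", "data": {
  "series": [
    [0.0015,-0.0055,0,2,0],
    [0.0015,-0.0055,-0.047,3,0],
    [-0.1855,-0.0295,-0.047,71,0],
    [-0.1855,-0.0295,-0.047,71,0],
    [-0.1855,-0.0295,-0.047,71,0],
    [-0.1855,-0.0295,-0.047,71,0],
    [-0.1855,-0.0295,-0.047,71,0],
    [-0.1855,-0.0295,-0.047,71,0],
    [-0.1855,-0.0295,-0.047,71,0],
    [-0.1855,-0.0295,-0.047,71,0],
    [-0.1855,-0.0295,-0.047,71,0],
    [-0.1855,-0.0295,0,71,0],
    [-0.1855,-0.0295,0,71,0]
  ]
}}

```text
t: 28.0
eef_pos: [652.1, -60.6, 295.2]
tcp_rot: [-3.136, -0.001, 1.621]
ft_force: [-0.3, 0.2, -0.2]
opening: 0.004
grip_force: 0.0
```

```bash
python3 - <<'E'
from h import *
commit([-0.1855,-0.0295,0,71])
bias(6);feel2("B")
plan([pose("B",PHI["B"]-k) for k in (0,3,6,9,12,15)])
E
```

```text
cmd [652.6 -60.7 297.8  92.8]
bias [0.22 0.07 0.36] [-0.015 -0.097 -0.01 ] sd [0.49 0.51 0.47] [0.022 0.029 0.033]
t 28.3 knob phi -75.6 R 51.1 yaw 92.9 resist F -0.41 M -0.02 radial 0.53 -0.05 z 299.2 Fz -0.59
[[-0.0, -0.0099, -0.0002, -0.2, 0], [-0.001, -0.0125, -0.0002, 2.8, 0], [-0.0018, -0.0152, -0.0002, 5.8, 0], [-0.0025, -0.0179, -0.0002, 8.8, 0], [-0.003, -0.0207, -0.0002, 11.8, 0], [-0.0034, -0.0235, -0.0002, 14.8, 0]]
```

Request:
{"op": "carry_out", "data": {
  "series": [
    [0,-0.01,0,0,0],
    [-0.001,-0.0125,0,3,0],
    [-0.002,-0.015,0,6,0],
    [-0.0025,-0.018,0,9,0],
    [-0.003,-0.0205,0,12,0],
    [-0.0035,-0.0235,0,15,0]
  ]
}}

```text
t: 29.05
eef_pos: [629.4, -65.3, 298.4]
tcp_rot: [3.138, -0.001, 1.357]
ft_force: [6.5, 1.9, -2.5]
opening: 0.006
grip_force: 2.9
```

```bash
python3 - <<'E'
from h import *
commit([-0.0035,-0.0235,0,15])
feel2("B")
plan([pose("B",PHI["B"]-15-k) for k in (3,6,9,12,15)])
E
```

```text
cmd [629.3 -65.4 297.8  77.8]
t 29.05 knob phi -101.9 R 49.9 yaw 77.7 resist F 5.78 M 5.65 radial -3.16 -3.36 z 298.4 Fz -2.86
[[-0.0008, -0.0026, -0.0002, 2.8, 0], [-0.0017, -0.0053, -0.0002, 5.8, 0], [-0.0023, -0.008, -0.0002, 8.8, 0], [-0.0029, -0.0108, -0.0002, 11.8, 0], [-0.0033, -0.0136, -0.0002, 14.8, 0]]
```

Request:
{"op": "carry_out", "data": {
  "series": [
    [-0.001,-0.0025,0,3,0],
    [-0.0015,-0.0055,0,6,0],
    [-0.0025,-0.008,0,9,0],
    [-0.003,-0.011,0,12,0],
    [-0.0035,-0.0135,0,15,0]
  ]
}}

```text
t: 29.68
eef_pos: [615.7, -66.1, 298.5]
tcp_rot: [3.137, -0.002, 1.095]
ft_force: [9.5, -0.1, -2.9]
opening: 0.001
grip_force: 3.8
```

```bash
python3 - <<'E'
from h import *
commit([-0.0035,-0.0135,0,15])
feel2("B")
plan([pose("B",PHI["B"]-30-k) for k in (3,6,9,12,15)])
E
```

```text
cmd [615.4 -66.  297.8  62.8]
t 29.68 knob phi -116.4 R 50.1 yaw 62.7 resist F 8.32 M 7.42 radial -4.14 -4.22 z 298.5 Fz -3.24
[[-0.0007, -0.0028, -0.0002, 2.8, 0], [-0.0016, -0.0055, -0.0002, 5.8, 0], [-0.0022, -0.0082, -0.0002, 8.8, 0], [-0.0028, -0.011, -0.0002, 11.8, 0], [-0.0032, -0.0137, -0.0002, 14.8, 0]]
```

Request:
{"op": "carry_out", "data": {
  "series": [
    [-0.0005,-0.003,0,3,0],
    [-0.0015,-0.0055,0,6,0],
    [-0.002,-0.008,0,9,0],
    [-0.003,-0.011,0,12,0],
    [-0.003,-0.0135,0,15,0]
  ]
}}

```text
t: 30.3
eef_pos: [602.5, -63.1, 298.6]
tcp_rot: [3.136, -0.002, 0.833]
ft_force: [9.2, -6.1, -3.1]
opening: 0.004
grip_force: 5.0
```

```bash
python3 - <<'E'
from h import *
commit([-0.003,-0.0135,0,15])
feel2("B")
q=pose("B",PHI["B"]-47,gap=8); w=pose("C",PHI["C"],gap=10); u=w.copy(); u[2]=345
plan([q,[*q[:2],345,q[3]],u,w])
E
```

```text
cmd [602.  -62.5 297.8  47.8]
t 30.3 knob phi -130.9 R 49.8 yaw 47.7 resist F 10.8 M 9.8 radial -1.46 -1.33 z 298.6 Fz -3.5
[[-0.0011, 0.0061, -0.0002, 1.8, 0], [-0.0011, 0.0061, -0.0472, 1.8, 0], [0.0981, -0.1941, -0.0472, -68.0, 0], [0.0981, -0.1941, -0.0002, -68.0, 0]]
```

B is at ~10 N. On to C.

Request:
{"op": "carry_out", "data": {
  "series": [
    [-0.001,0.006,0,1,0],
    [-0.001,0.006,-0.047,1,0],
    [0.098,-0.194,-0.047,-68,0],
    [0.098,-0.194,-0.047,-68,0],
    [0.098,-0.194,-0.047,-68,0],
    [0.098,-0.194,-0.047,-68,0],
    [0.098,-0.194,-0.047,-68,0],
    [0.098,-0.194,-0.047,-68,0],
    [0.098,-0.194,-0.047,-68,0],
    [0.098,-0.194,-0.047,-68,0],
    [0.098,-0.194,-0.047,-68,0],
    [0.098,-0.194,0,-68,0],
    [0.098,-0.194,0,-68,0]
  ]
}}

```text
t: 31.92
eef_pos: [523.5, 140.1, 295.8]
tcp_rot: [-3.137, -0.001, 2.021]
ft_force: [-0.1, -0.7, -0.1]
opening: 0.003
grip_force: 0.0
```

```bash
python3 - <<'E'
from h import *
commit([0.098,-0.194,0,-68])
bias(6);feel2("C")
plan([pose("C",PHI["C"]-k) for k in (0,3,6,9,12,15)])
E
```

```text
cmd [524.  140.4 297.8 115.8]
bias [-0.23  0.08  0.2 ] [ 0.015 -0.156 -0.019] sd [0.48 0.35 0.42] [0.038 0.024 0.022]
t 32.23 knob phi 127.1 R 50.8 yaw 115.8 resist F 0.85 M -0.25 radial -0.1 0.24 z 298.9 Fz -0.73
[[0.0001, 0.0101, -0.0002, 0.1, 0], [0.001, 0.0127, -0.0002, 3.1, 0], [0.0018, 0.0154, -0.0002, 6.1, 0], [0.0025, 0.0181, -0.0002, 9.1, 0], [0.003, 0.0209, -0.0002, 12.1, 0], [0.0034, 0.0237, -0.0002, 15.1, 0]]
```

Request:
{"op": "carry_out", "data": {
  "series": [
    [0,0.01,0,0,0],
    [0.001,0.0125,0,3,0],
    [0.002,0.0155,0,6,0],
    [0.0025,0.018,0,9,0],
    [0.003,0.021,0,12,0],
    [0.0035,0.0235,0,15,0]
  ]
}}

```text
t: 32.98
eef_pos: [543.6, 153.9, 298.0]
tcp_rot: [-3.14, 0.0, 1.759]
ft_force: [-5.9, -2.3, 3.3]
opening: 0.007
grip_force: 3.0
```

```bash
python3 - <<'E'
from h import *
commit([0.0035,0.0235,0,15])
feel2("C")
plan([pose("C",PHI["C"]-15-k) for k in (3,6,9,12,15)])
E
```

```text
cmd [543.6 153.8 297.8 100.8]
t 32.98 knob phi 100.9 R 50.1 yaw 100.8 resist F 6.05 M 5.38 radial -1.29 -1.26 z 298.0 Fz 3.12
[[0.0009, 0.0028, -0.0002, 3.1, 0], [0.0017, 0.0055, -0.0002, 6.1, 0], [0.0024, 0.0083, -0.0002, 9.1, 0], [0.0029, 0.011, -0.0002, 12.1, 0], [0.0033, 0.0138, -0.0002, 15.1, 0]]
```

Request:
{"op": "carry_out", "data": {
  "series": [
    [0.001,0.003,0,3,0],
    [0.0015,0.0055,0,6,0],
    [0.0025,0.0085,0,9,0],
    [0.003,0.011,0,12,0],
    [0.0035,0.014,0,15,0]
  ]
}}

```text
t: 33.6
eef_pos: [556.3, 160.2, 297.9]
tcp_rot: [-3.138, 0.0, 1.497]
ft_force: [-8.0, 0.4, 3.9]
opening: 0.01
grip_force: 4.4
```

```bash
python3 - <<'E'
from h import *
commit([0.0035,0.014,0,15])
feel2("C")
plan([pose("C",PHI["C"]-30-k) for k in (3,6,9,12,15)])
E
```

```text
cmd [556.7 159.8 297.8  85.8]
t 33.6 knob phi 86.1 R 50.6 yaw 85.8 resist F 7.79 M 7.75 radial -0.29 -0.16 z 297.9 Fz 3.69
[[0.0007, 0.0025, -0.0002, 3.1, 0], [0.0015, 0.0052, -0.0002, 6.1, 0], [0.0022, 0.0079, -0.0002, 9.1, 0], [0.0027, 0.0107, -0.0002, 12.1, 0], [0.0031, 0.0135, -0.0002, 15.1, 0]]
```

Request:
{"op": "carry_out", "data": {
  "series": [
    [0.0005,0.0025,0,3,0],
    [0.0015,0.005,0,6,0],
    [0.002,0.008,0,9,0],
    [0.0025,0.0105,0,12,0],
    [0.003,0.0125,0,14,0]
  ]
}}

```text
t: 34.22
eef_pos: [568.8, 162.9, 297.8]
tcp_rot: [-3.138, 0.0, 1.253]
ft_force: [-9.4, 6.5, 2.6]
opening: 0.004
grip_force: 5.3
```

```bash
python3 - <<'E'
from h import *
commit([0.003,0.0125,0,14])
feel2("C")
SG["A"]=1
q=pose("C",PHI["C"]-46,gap=8); w=pose("A",PHI["A"]-38.5+2,gap=10); u=w.copy(); u[2]=345
plan([q,[*q[:2],345,q[3]],u,w])
SG["A"]=-1; w=pose("A",PHI["A"]-38.5+2,gap=10); u=w.copy(); u[2]=345
plan([u,w])
E
```

```text
cmd [569.4 161.9 297.8  71.8]
t 34.23 knob phi 72.8 R 50.8 yaw 71.8 resist F 10.73 M 10.09 radial 3.25 2.57 z 297.8 Fz 2.36
[[0.0009, -0.0062, -0.0002, 2.1, 0], [0.0009, -0.0062, -0.0472, 2.1, 0], [-0.0438, 0.1673, -0.0472, 106.4, 0], [-0.0438, 0.1673, -0.0002, 106.4, 0]]
[[-0.0438, 0.1673, -0.0472, -73.7, 0], [-0.0438, 0.1673, -0.0002, -73.7, 0]]
```

C is at ~10.2 N. Now a quick check on how much A slackened.

Request:
{"op": "carry_out", "data": {
  "series": [
    [0.001,-0.006,0,1,0],
    [0.001,-0.006,-0.047,1,0],
    [-0.044,0.1675,-0.047,-73.5,0],
    [-0.044,0.1675,-0.047,-73.5,0],
    [-0.044,0.1675,-0.047,-73.5,0],
    [-0.044,0.1675,-0.047,-73.5,0],
    [-0.044,0.1675,-0.047,-73.5,0],
    [-0.044,0.1675,-0.047,-73.5,0],
    [-0.044,0.1675,-0.047,-73.5,0],
    [-0.044,0.1675,-0.047,-73.5,0],
    [-0.044,0.1675,-0.047,-73.5,0],
    [-0.044,0.1675,0,-73.5,0],
    [-0.044,0.1675,0,-73.5,0]
  ]
}}

```text
t: 35.85
eef_pos: [714.3, 67.9, 294.8]
tcp_rot: [-3.138, -0.005, 2.535]
ft_force: [0.2, -0.4, 0.5]
opening: 0.005
grip_force: 0.0
```

```bash
python3 - <<'E'
from h import *
commit([-0.044,0.1675,0,-73.5])
bias(5);feel2("A")
plan([pose("A",-34.5-k) for k in (0,3,6,9)])
E
```

```text
cmd [714.8  67.9 297.8 145.4]
bias [-0.09  0.17  0.51] [ 0.047 -0.174 -0.01 ] sd [0.56 0.48 0.55] [0.019 0.012 0.027]
t 36.1 knob phi -23.3 R 51.4 yaw 145.3 resist F -0.65 M 0.13 radial 0.03 -0.08 z 299.5 Fz 0.02
[[0.0002, -0.0099, -0.0002, -0.2, 0], [-0.0008, -0.0125, -0.0002, 2.8, 0], [-0.0016, -0.0152, -0.0002, 5.8, 0], [-0.0023, -0.0179, -0.0002, 8.8, 0]]
```

Request:
{"op": "carry_out", "data": {
  "series": [
    [0,-0.01,0,0,0],
    [-0.001,-0.0125,0,3,0],
    [-0.0015,-0.015,0,6,0],
    [-0.0015,-0.016,0,7,0]
  ]
}}

```text
t: 36.6
eef_pos: [707.1, 54.2, 298.7]
tcp_rot: [3.138, 0.001, 2.413]
ft_force: [5.7, 6.4, -1.4]
opening: 0.006
grip_force: 4.6
```

```bash
python3 - <<'E'
from h import *
commit([-0.0015,-0.016,0,7])
feel2("A")
plan([pose("A",-41.5,gap=8),pose("A",-44),pose("A",-47)])
E
```

```text
cmd [707.   53.9 297.8 138.4]
t 36.6 knob phi -41.1 R 49.5 yaw 138.3 resist F 8.53 M 9.03 radial 0.21 -0.82 z 298.7 Fz -1.94
[[-0.0003, 0.008, -0.0002, -0.2, 0], [-0.0011, -0.0022, -0.0002, 2.3, 0], [-0.002, -0.0049, -0.0002, 5.3, 0]]
```

A holds at ~9 N, which is good. Retreating and lifting clear.

Request:
{"op": "carry_out", "data": {
  "series": [
    [0,0.01,0,0,0],
    [0,0.01,-0.06,0,0],
    [0,0.01,-0.12,0,0],
    [0,0.01,-0.12,0,0],
    [0,0.01,-0.12,0,0]
  ]
}}

```text
t: 37.22
eef_pos: [713.4, 61.3, 417.4]
tcp_rot: [-3.141, -0.0, 2.415]
ft_force: [0.2, -0.2, -1.4]
opening: 0.004
grip_force: 0.0
```

```bash
python3 - <<'E'
from h import *
f,_=env.read_camera("side"); cv2.imwrite("pics/s5.png",f[100:440,40:480,::-1])
E
```

```text
(no output)
```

View pics/s5.png

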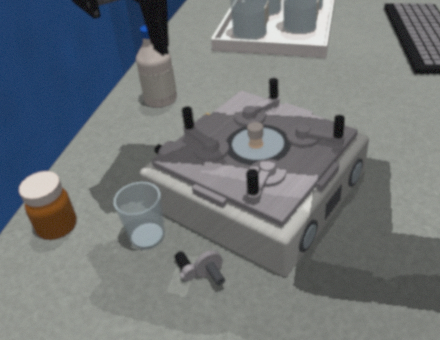

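The gripper is clear of everything. The vial (255,135), beaker (140,215) and spare (200,265) are where they were.

```bash
python3 -c "
from cell import env
print(env.job_done())"
```

```text
the job is handed in; nothing more can be done
None
```

I tightened all four screws crosswise in two passes, to about 5 N and then about 10 N at the knob. On a recheck, screw A had slackened to about 9 N; I did not recheck the others. The gripper is clear, the vial, beaker and spare look unmoved (the wrench was out of the last view), and the job is handed in with no verdict returned.

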